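# Mount the inspection loupe in its spring-plunger post holder

### The arm

A 6-joint arm with a two-finger parallel gripper is mounted at the origin on the work surface. World frame = base frame: x ahead of the robot, y to its left, z up, the work surface at z = 0. Lengths are in m, angles in rad, forces in N, time in s.
With the tool pointing down it reaches from about 0.25 to 0.775 m from the base axis. Payload 4 kg.
Tool frame: the origin (TCP) lies midway between the tips of the shut fingers; the grasp point (between the pads) lies 19 mm behind it; z points along the fingers, y is the line along which they close (so a half turn about z gives the same grasp; the last joint's range is limited). The gripper opens to 94 mm and grips with 3 to 60 N. Pads are 16 mm wide; open, the fingers measure 119 mm over their backs; the gripper's body (75 mm by 177 mm) begins 78 mm behind the grasp point.
Start: joints at [1.061, 0.087, 1.371, -0, 1.684, -0.103], TCP at [0.218, 0.505, 0.206] pointing down, gripper open.
Joint ranges: [-3.1, 3.1], [-0.76, 2.03], [0.27, 2.55], [-1.08, 4.22], [0.17, 2.65], [-2.57, 2.57]. Speed limits (rad/s): [2.79, 2.79, 3.14, 3.14, 3.14, 3.14].

### API

Orientations are given as [roll, pitch, yaw] about the fixed x, y, z axes, in that order (R = Rz(yaw) Ry(pitch) Rx(roll)).
In Python, from bench import get_obs, snapshot, close_job gives the robot as it stands. The module is installed in compiled form; this text tells all that it offers.
- The arm moves only by the tool drive_tool, never from a script. Its argument "commands" is a list of rows, each a list of 6 numbers: the shift along the tool's x, y, z in units of 0.04 m (1.0 is 0.04 m), then the turn, a rotation vector about the tool's x, y, z in units of 0.1 rad (1.0 is 0.1 rad). In form: [[dx, dy, dz, wx, wy, wz], ...]. A call has 1 to 20 rows; each row shifts and turns the commanded pose from where the row before left it, along the tool's axes as they then stand; what a row does not reach is not made up. A row lasts 1/8 s, in which the tool goes at most 62.5 mm and 10.7 degrees, less where a joint would pass 70% of its speed; a pose out of reach is approached as far as the arm can. A call with a number of a shift or a turn outside -1 to 1 is refused whole. A call with a gripper value outside its range is refused whole. "gripper" is the closure, from 0 (fully open) to 1 (shut), set as the call begins (left out, the last holds). The fingers move at their own pace and stop on an object; the grip force is fixed at half the most. Time passes only in rows, so rows that do not move let the fingers close. It gives the time, the measured TCP pose, the force, the opening and the grip force at its end, in the units of the state.
- get_obs(): the state, without advancing time (a new reading comes with each control period).
- snapshot(name): name is "scene" or "top" or "wrist"; returns a dict with "image" (480x640x3 uint8, blue, green, red), "range_z" (480x640 float32, m along the optical axis (not along the pixel's ray), 0 where there is no reading), "fx", "fy", "cx", "cy" (pixels), "k1" (the pictures are not rectified: a ray, as slopes to the right and down, at radius r is drawn at 1 + k1 r^2 times it, then the intrinsics apply), "rvec" (rotation vector, rad) and "tvec" (3), from world to camera coordinates, as OpenCV has them. Camera axes: x right, y down, z forward; pixel columns grow to the right and rows downward; lengths in m; the calibration is good to about 2 mm. A picture is of the moment at which its call begins.
- close_job(): hands the job in; it is judged then, once.
The state is a dict: "time": time; "joint_positions": joint angles; "qvel": joint speeds; "joint_torque": joint torques, N m; "tool_pos": TCP position; "ee_rot": TCP orientation; "wrist_force": force on the tool from outside, world axes, zero at the start; "wrist_torque": the same for the moment, N m; "width": finger opening in m; "finger_force": force on a finger pad.
Only numpy, scipy, OpenCV 4.12 (cv2) and the standard library are available. Lean on these libraries where they do the work, as an engineer would, in place of code of your own. Each camera call takes 0.05 s, during which the arm holds its last target. There are 200 camera calls.

### The job

Lift the loupe out of the pine rest block by its black grip, slide its steel post down into the bore of the aluminium post holder past the side spring plunger, and press it gently fully home on the bore's floor, so that the plunger has snapped into the groove of the post; then let go. The floor sits at a different height each time, so feel for it and do not force it, and leave the cartridges, tumbler and acrylic box where they stand.

Things in the scene. Friction and masses are not known exactly. Their poses are not given: they have to be found in the camera images.
- post: Loupe on a round steel post, loose, about 150 g, standing upright in the rest block at the start. Origin at the tip of the foot, on the axis, z up the post. Diameter 12 mm up to z = 110 mm; the foot is a round dome of 6 mm radius. A groove with rounded sides runs all round, 6 mm diameter at its bottom (z = 32 to 38 mm), running out at z = 27 and 43. Grip and lens: see post_grip.
- post_grip (a point): Centre of the loupe's square black grip (22 x 22 mm, 36 mm high), on the post axis, 128 mm above the foot. The grip's faces look along the post's x and y. The lens disc, 36 mm diameter, stands out to +x below the grip: centre 45 mm from the axis, 95 to 101 mm above the foot.
- rest: Pine rest block, 60 x 60 x 50 mm high, fixed to the desk, with a bore of 13 mm diameter and 45 mm deep in the middle of its top. Origin at the centre of its underside, z up.
- holder: Aluminium post holder, fixed: block 38 x 38 mm, 84 mm high, on a dark 64 x 64 x 8 mm foot plate. Origin at the centre of the underside, z up. Its bore is in the middle of the top. The plunger's brass housing and red knob stand out on the +x side, up to 43 mm from the bore axis, through a dark slot in which they sit higher or lower with the bore's floor.
- holder_mouth (a point): Centre of the mouth of the upright bore, in the holder's top face, 84 mm above the desk; axes as holder. Bore 13.4 mm diameter (0.7 mm gap round the post), no funnel. Its flat floor is a hard stop clamped somewhere between 52 and 76 mm below the mouth, not measured; the post's foot rests on it when home. Pressing down on the floor with more than about 15 N does harm: touch it slowly.
- plunger (a joint): Travel of the side spring plunger (m), 0 = fully into the empty bore. Polished ball nose, 8 mm diameter, 34.5 mm above the bore's floor (moves with it), tip 1.3 mm from the bore axis at 0. Spring 2.8 N plus 0.9 N per mm. Reads about 0.003 to 0.004 while the full post slides by, under 0.0013 with the nose in the groove of the homed post. Pushing past it takes some 2 to 10 N.
- cartridge_a: Black phono cartridge, 28 x 17 x 18 mm, loose, a bystander. Origin at the centre of the underside.
- cartridge_b: Second black phono cartridge, as the first.
- tumbler: Green glass tumbler, 68 mm diameter at the rim, 85 mm high, loose, a bystander. Origin at the centre of the underside.
- acrylic_box: Smoked acrylic box 50 x 50 x 42 mm with a black round twist cap (40 mm diameter, to 54 mm height), loose, a bystander. Origin at the centre of the underside.
- protractor: Flat stainless steel alignment protractor, 150 x 60 x 3 mm, fixed to the desk. Origin at the centre of the underside.

How it is judged:
By the outcome, as a careful person would: the job done as asked, in the order asked, and still so for the second after the job is handed in, with the robot touching nothing.
It also fails if it takes over 72 s, if anything falls off the work surface, if the arm or the gripper's body presses on something with over 40 N, if the wrist force passes 120 N, or if a joint passes its speed limit or range.

## Working session

There is one attempt and no reset: what is moved stays moved. The work goes in short steps, Python scripts to look and compute and a tool call to move; the robot and the scene stay as the last step left them, time stands still between calls to the robot, and variables do not carry over. Pictures are saved under pics/ and viewed, at most 10 in all, crops included, and the job is handed in when it is done.

Besides the shell and the picture viewer there is one more tool, called after ">>>" as name(argument=value, ...) on one line, values as JSON. drive_tool: Moves the arm, as the interface text tells. Its arguments: {"type":"object","properties":{"commands":{"type":"array"},"gripper":{"type":"number"}},"required":["commands"]}

```bash
mkdir -p pics
cat > h.py <<'E'
import numpy as np, cv2, pickle
from bench import get_obs, snapshot, close_job
def snap(n,tag):
    s=snapshot(n); pickle.dump(s,open(f'pics/{tag}.pkl','wb')); cv2.imwrite(f'pics/{tag}.png',s['image']); return s
def load(tag): return pickle.load(open(f'pics/{tag}.pkl','rb'))
def rays(s,uv):
    K=np.array([[s['fx'],0,s['cx']],[0,s['fy'],s['cy']],[0,0,1.]])
    p=cv2.undistortPoints(np.array(uv,float).reshape(-1,1,2),K,np.array([s['k1'],0,0,0.]))[:,0]
    R=cv2.Rodrigues(np.array(s['rvec'],float))[0]; t=np.array(s['tvec'],float).ravel()
    return R,t,np.c_[p,np.ones(len(p))]
def onplane(s,uv,z):
    R,t,p=rays(s,uv); C=-R.T@t; d=p@R
    return C+d*((z-C[2])/d[:,2])[:,None]
def cloud(s):
    v,u=np.mgrid[:480,:640]; R,t,p=rays(s,np.c_[u.ravel(),v.ravel()])
    z=s['range_z'].ravel(); P=(p*z[:,None]-t)@R; P[z==0]=np.nan
    return P.reshape(480,640,3)
def show(st): 
    for k in ('time','tool_pos','ee_rot','wrist_force','width','finger_force'): print(k,np.round(st[k],4))
E
python3 - <<'E'
from h import *
a=snap('scene','s0');b=snap('top','t0')
show(get_obs())
for s in(a,b): print(s['fx'],s['k1'],s['rvec'],s['tvec'])
E
```

```text
time 0.1
tool_pos [0.2174 0.5047 0.2044]
ee_rot [-3.1396e+00 -2.0000e-04  2.7348e+00]
wrist_force [-0.5101 -0.0503  0.1523]
width 0.0936
finger_force 0.0
485.46748525867736 -0.11036829519009475 [ 2.12046937  0.74951348 -0.36483777] [-0.44903806 -0.14988272  1.05934062]
603.483032648772 -0.047754233545282465 [ 2.11279771 -2.14302694  0.18043139] [0.02285033 0.61262195 1.00648405]
```

View pics/s0.png

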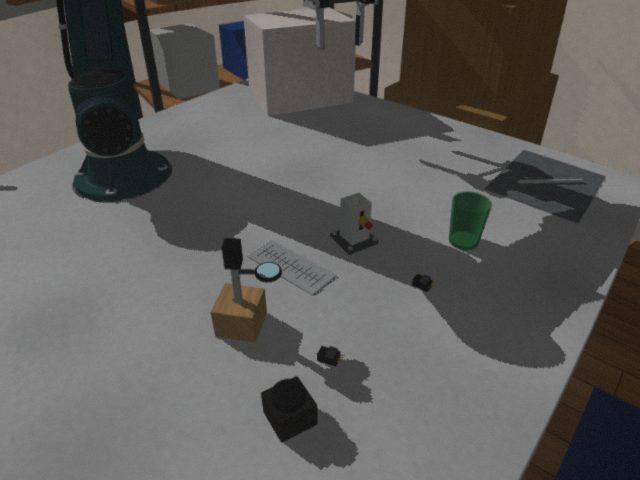

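View pics/t0.png

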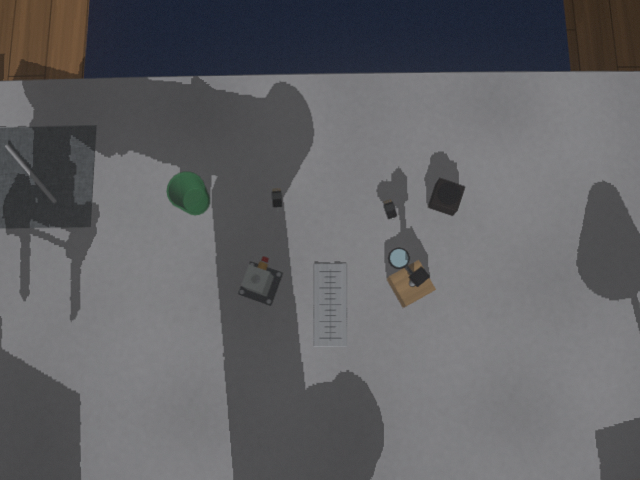

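The scene view shows the loupe in its rest block at (238,290) and the holder at (357,222). In the top view the grip is at (419,277), the lens at (399,258) and the holder top at (257,279). I'll enlarge both areas.

Run:
```python
from h import *
t=load('t0')
def crop(s,x,y,n,f): return cv2.resize(s['image'][y:y+n,x:x+n],None,fx=f,fy=f,interpolation=cv2.INTER_CUBIC)
im=np.hstack([crop(t,230,250,60,6.5),crop(t,382,245,60,6.5)])
im=cv2.convertScaleAbs(im,alpha=1.8); cv2.imwrite('pics/c0.png',im)
P=cloud(t)
for n,(z0,z1),(x0,y0,x1,y1) in(('holder',(.078,.09),(235,250,285,310)),('grip',(.13,.17),(400,260,435,295)),('rest',(.042,.056),(380,255,440,310)),('lens',(.09,.12),(380,240,415,275)),('box',(.045,.06),(425,175,470,220))):
    Q=P[y0:y1,x0:x1].reshape(-1,3); m=(Q[:,2]>z0)&(Q[:,2]<z1); Q=Q[m]
    r=cv2.minAreaRect(Q[:,:2].astype(np.float32)*1000) if len(Q)>4 else None
    print(n,len(Q),Q.mean(0).round(4),np.median(Q[:,2]).round(4),r)
print(P[400,200],P[350,560])
```

```text
holder 474 [0.5411 0.1298 0.0848] 0.0849 ((541.3453979492188, 130.17991638183594), (38.85463333129883, 38.10308074951172), 69.9284896850586)
grip 220 [ 0.5341 -0.1373  0.1502] 0.1513 ((535.1468505859375, -138.55691528320312), (21.92664337158203, 22.86332130432129), 39.39727020263672)
rest 915 [ 0.5297 -0.1363  0.0509] 0.051 ((533.8900756835938, -139.58990478515625), (60.26441955566406, 60.84996795654297), 28.00380516052246)
lens 400 [ 0.5675 -0.1121  0.1064] 0.1064 ((567.1105346679688, -116.71102905273438), (47.47610855102539, 35.290283203125), 64.85486602783203)
box 466 [ 0.6914 -0.2111  0.0536] 0.0546 ((691.8558959960938, -211.42330932617188), (46.68547821044922, 49.06242752075195), 73.7735595703125)
[0.33512111 0.23552731 0.00415573] [ 0.41250399 -0.4103174  -0.0014705 ]
```

View pics/c0.png

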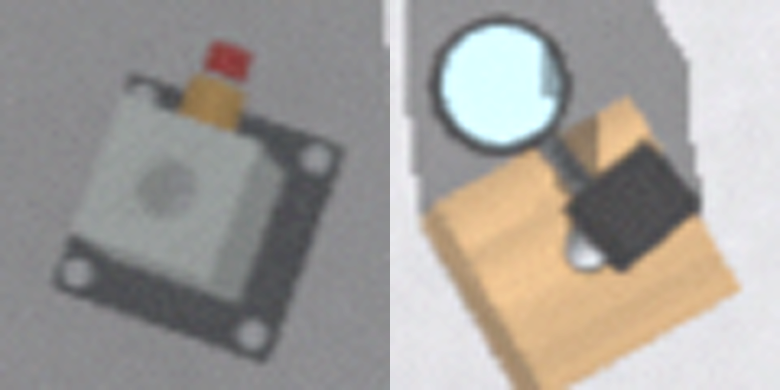

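The left crop shows the bore centre at crop (165,187), with the knob towards the top right. The right crop shows the lens centre at (500,87) and the grip at (633,207).

Run:
```python
from h import *
t=load('t0')
f=6.5
def px(x,y,ox,oy): return ((x+.5)/f-.5+ox,(y+.5)/f-.5+oy)
b=onplane(t,[px(165,187,230,250)],.084)[0]
l=onplane(t,[px(110,87,382,245)],.106)[0]
kn=onplane(t,[px(228,60,230,250)],.045)[0]
g=onplane(t,[px(633-390,207,382,245)],.151)[0]
print(b,l,g,kn, np.arctan2(*(l-g)[[1,0]]),np.hypot(*(l-g)[:2]))
# rest bore
r=onplane(t,[px(x-390,y,382,245) for x,y in((425,215),(627,97),(741,288))],.05);print(r,(r[0]+r[2])/2)
s=load('s0');P=cloud(s)
for n,(z0,z1),(x0,y0,x1,y1) in(('grip',(.146,.165),(215,230,250,275)),('holder',(.08,.09),(335,190,375,225))):
    Q=P[y0:y1,x0:x1].reshape(-1,3); Q=Q[(Q[:,2]>z0)&(Q[:,2]<z1)]
    if len(Q)>4: print(n,len(Q),Q.mean(0),cv2.minAreaRect(Q[:,:2].astype(np.float32)*1000))
# move plan
def plan(p,yaw):
    st=get_obs();c,s_=np.cos(yaw),np.sin(yaw);R=np.array([[c,s_,0],[s_,-c,0],[0,0,-1]])
    print((R.T@(np.array(p)-st['tool_pos']))/.04,(st['ee_rot'][2]-yaw)/.1)
plan([.535,-.1385,.2044],.69)
```

```text
[0.5411975  0.12956553 0.084     ] [ 0.56929758 -0.11111649  0.106     ] [ 0.53308004 -0.13686663  0.151     ] [0.57986427 0.11723552 0.045     ] 0.6180608285534552 0.04443849963141856
[[ 0.54287425 -0.09663238  0.05      ]
 [ 0.5739839  -0.15212937  0.05      ]
 [ 0.52197888 -0.18059735  0.05      ]] [ 0.53242656 -0.13861487  0.05      ]
grip 229 [ 0.53640823 -0.14162215  0.15034585] ((534.2611694335938, -139.8413848876953), (22.20364761352539, 23.359508514404297), 39.00736999511719)
holder 333 [0.54151726 0.12730458 0.08409139] ((539.8649291992188, 128.78857421875), (39.623775482177734, 42.46794128417969), 68.87244415283203)
[-4.11125634e+00  1.74555887e+01  4.64149797e-04] 20.448038550302616
```

>>> drive_tool(commands=[[0,0,0,0,0,1],[0,0,0,0,0,1],[0,0,0,0,0,1],[0,0,0,0,0,1],[0,0,0,0,0,1],[0,0,0,0,0,1],[0,0,0,0,0,1],[0,0,0,0,0,1],[0,0,0,0,0,1],[0,0,0,0,0,1],[0,0,0,0,0,1],[0,0,0,0,0,1],[0,0,0,0,0,1],[0,0,0,0,0,1],[0,0,0,0,0,1],[0,0,0,0,0,1],[0,0,0,0,0,1],[0,0,0,0,0,1],[0,0,0,0,0,1],[0,0,0,0,0,1]], gripper=0.3)

```text
time: 2.6
tool_pos: [0.2175, 0.5048, 0.2048]
ee_rot: [3.141, 0.001, 0.732]
wrist_force: [0.2, -0.6, -0.3]
width: 0.0658
finger_force: 0.0
```

>>> drive_tool(commands=[[0,0,0,0,0,0.7],[-0.2,0.92,0,0,0,0],[-0.2,0.92,0,0,0,0],[-0.2,0.92,0,0,0,0],[-0.2,0.92,0,0,0,0],[-0.2,0.92,0,0,0,0],[-0.2,0.92,0,0,0,0],[-0.2,0.92,0,0,0,0],[-0.2,0.92,0,0,0,0],[-0.2,0.92,0,0,0,0],[-0.2,0.92,0,0,0,0],[-0.2,0.92,0,0,0,0],[-0.2,0.92,0,0,0,0],[-0.2,0.92,0,0,0,0],[-0.2,0.92,0,0,0,0],[-0.2,0.92,0,0,0,0],[-0.2,0.92,0,0,0,0],[-0.2,0.92,0,0,0,0],[-0.2,0.92,0,0,0,0],[0,0,0,0,0,0]])

```text
time: 5.1
tool_pos: [0.513, -0.1069, 0.2042]
ee_rot: [-3.14, 0.001, 0.662]
wrist_force: [-0.1, 0.3, -0.3]
width: 0.0659
finger_force: 0.0
```

```bash
cat >> h.py <<'E'
def plan(p,yaw):
    st=get_obs();y=st['ee_rot'][2];c,s=np.cos(y),np.sin(y);R=np.array([[c,s,0],[s,-c,0],[0,0,-1]])
    print('shift',((R.T@(np.array(p)-st['tool_pos']))/.04).round(3),'wz',round((y-yaw)/.1,3))
E
python3 - <<'E'
from h import *
s=snap('wrist','w0')
P=cloud(s);Q=P.reshape(-1,3)
m=(Q[:,2]>.146)&(Q[:,2]<.156)&(np.hypot(Q[:,0]-.534,Q[:,1]+.138)<.03)
print(m.sum(),Q[m].mean(0),cv2.minAreaRect(Q[m][:,:2].astype(np.float32)*1000))
plan([.5335,-.1385,.2044],.665)
E
```

```text
1441 [ 0.53432853 -0.13589594  0.15097494] ((534.0243530273438, -136.92459106445312), (22.179506301879883, 22.10316276550293), 38.59858322143555)
shift [-0.096  0.971  0.002] wz -0.02
```

View pics/w0.png

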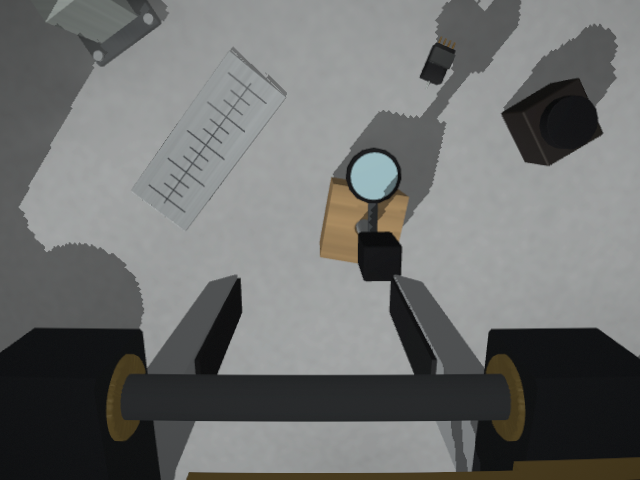

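The wrist view shows the grip top around (380,240) and the lens at (374,175), lined up with the tool's x. I'll align, descend and close.

>>> drive_tool(commands=[[-0.02,0.46,0,0,0,-0.12],[-0.03,0.46,0,0,0,0],[0,0,0,0,0,0],[0,0,0,0,0,0],[0,0,0.4,0,0,0],[0,0,0.4,0,0,0],[0,0,0.4,0,0,0],[0,0,0.4,0,0,0],[0,0,0.4,0,0,0],[0,0,0.2,0,0,0],[0,0,0,0,0,0],[0,0,0,0,0,0]])

```text
time: 6.65
tool_pos: [0.5347, -0.1353, 0.1182]
ee_rot: [3.14, -0.001, 0.677]
wrist_force: [0.3, 0.5, 0.2]
width: 0.0659
finger_force: 0.0
```

>>> drive_tool(commands=[[0,0,0,0,0,0],[0,0,0,0,0,0],[0,0,0,0,0,0],[0,0,0,0,0,0],[0,0,0,0,0,0],[0,0,0,0,0,0],[0,0,0,0,0,0],[0,0,0,0,0,0]], gripper=1)

```text
time: 7.65
tool_pos: [0.5347, -0.1358, 0.1176]
ee_rot: [3.14, -0.0, 0.677]
wrist_force: [1.3, -2.8, -1.2]
width: 0.0222
finger_force: 29.9
```

>>> drive_tool(commands=[[0,0,-0.1,0,0,0],[0,0,-0.2,0,0,0],[0,0,-0.3,0,0,0],[0,0,-0.3,0,0,0],[0,0,-0.3,0,0,0],[0,0,-0.3,0,0,0],[0,0,-0.4,0,0,0],[0,0,-0.4,0,0,0],[0,0,-0.4,0,0,0],[0,0,0,0,0,0],[0,0,0,0,0,0]])

```text
time: 9.02
tool_pos: [0.534, -0.135, 0.2251]
ee_rot: [-3.141, 0.0, 0.677]
wrist_force: [-0.5, -0.3, -1.3]
width: 0.0219
finger_force: 30.0
```

Run:
```python
from h import *
show(get_obs())
plan([.541,.06,.228],.677)
```

```text
time 9.025
tool_pos [ 0.534  -0.135   0.2251]
ee_rot [-3.1408e+00  3.0000e-04  6.7680e-01]
wrist_force [-0.5126 -0.2718 -1.3151]
width 0.0219
finger_force 29.9729
shift [ 3.189 -3.692 -0.074] wz -0.002
```

>>> drive_tool(commands=[[0.2,-0.2,0,0,0,0],[0.4,-0.5,0,0,0,0],[0.6,-0.7,0,0,0,0],[0.6,-0.7,0,0,0,0],[0.6,-0.7,0,0,0,0],[0.4,-0.5,0,0,0,0],[0.3,-0.3,0,0,0,0],[0.1,-0.1,0,0,0,0],[0,0,0,0,0,0],[0,0,0,0,0,0],[0,0,0,0,0,0]])

```text
time: 10.4
tool_pos: [0.5414, 0.0597, 0.2255]
ee_rot: [3.141, -0.0, 0.676]
wrist_force: [0.1, -0.1, -2.2]
width: 0.0218
finger_force: 30.0
```

Run:
```python
from h import *
show(get_obs())
w=snap('wrist','w1');s=snap('scene','s1')
c=s['image'][130:260,270:430]
im=np.vstack([np.hstack([cv2.resize(w['image'],(400,300)),np.zeros((300,0,3),np.uint8)])])
b=cv2.resize(c,(370,300),interpolation=cv2.INTER_CUBIC)
cv2.imwrite('pics/c1.png',np.hstack([im,b]))
```

```text
time 10.4
tool_pos [0.5414 0.0597 0.2255]
ee_rot [ 3.1415 -0.      0.6755]
wrist_force [ 0.065  -0.0695 -2.2155]
width 0.0218
finger_force 29.973
```

View pics/c1.png

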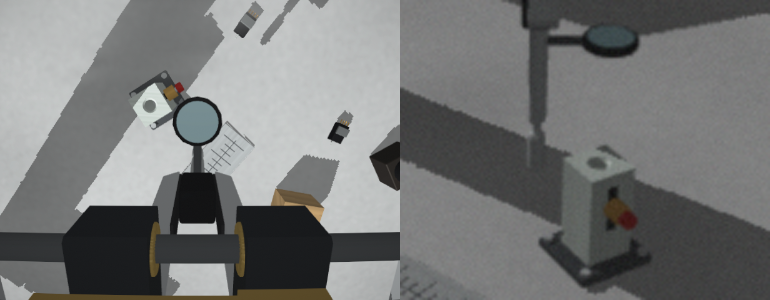

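The wrist view (scaled) shows the bore at (150,106), and in the scene crop the post hangs upright, foot near crop (532,165). Next I'll fit the post axis and the mouth numerically.

Run:
```python
from h import *
s=load('s1');w=load('w1');P=cloud(s)
# scene: post shaft rows
R=cv2.Rodrigues(np.array(s['rvec']))[0];C=-R.T@np.array(s['tvec']).ravel()
Q=P[130:215,300:350].reshape(-1,3)
m=(np.hypot(Q[:,0]-.541,Q[:,1]-.06)<.02)&(Q[:,2]>.09)&(Q[:,2]<.205);Q=Q[m]
for z0 in np.arange(.10,.2,.015):
    q=Q[(Q[:,2]>z0)&(Q[:,2]<z0+.015)]
    if len(q): print(round(z0,3),len(q),q.mean(0).round(4),q.min(0).round(4)[:2],q.max(0).round(4)[:2])
print('cam',C)
# crop big for pixel reads
a=cv2.resize(s['image'][120:215,295:380],None,fx=6,fy=6,interpolation=cv2.INTER_CUBIC)
b=cv2.resize(w['image'][130:210,200:280],(480,480),interpolation=cv2.INTER_CUBIC)
im=np.zeros((570,510+285,3),np.uint8); im[:570,:510]=a; im[:285,510:]=cv2.resize(b,(285,285))
cv2.imwrite('pics/c2.png',cv2.convertScaleAbs(im,alpha=1.6))
W=cloud(w)
q=W.reshape(-1,3);q=q[(q[:,2]>.078)&(q[:,2]<.09)&(np.hypot(q[:,0]-.541,q[:,1]-.13)<.03)]
print(len(q),np.median(q[:,2]),cv2.minAreaRect(q[:,:2].astype(np.float32)*1000))
b=onplane(w,[(240,170)],.084);print('bore',b)
```

```text
0.115 55 [0.5411 0.053  0.1231] [0.5346 0.0498] [0.5452 0.0596]
0.13 76 [0.5409 0.0532 0.1377] [0.5346 0.0492] [0.5452 0.0594]
0.145 41 [0.5407 0.0539 0.1535] [0.5343 0.0498] [0.5451 0.0576]
0.16 73 [0.5416 0.0535 0.1673] [0.5337 0.0494] [0.5458 0.0611]
0.175 73 [0.5418 0.0535 0.1828] [0.5361 0.0489] [0.5454 0.0607]
0.19 71 [0.5417 0.0537 0.1975] [0.5359 0.0506] [0.5458 0.0589]
cam [ 0.93263695 -0.44629711  0.5266021 ]
2489 0.08468168792921006 ((539.44580078125, 131.29432678222656), (37.7078742980957, 38.788719177246094), 69.83219146728516)
bore [[0.5385324 0.1303825 0.084    ]]
```

View pics/c2.png

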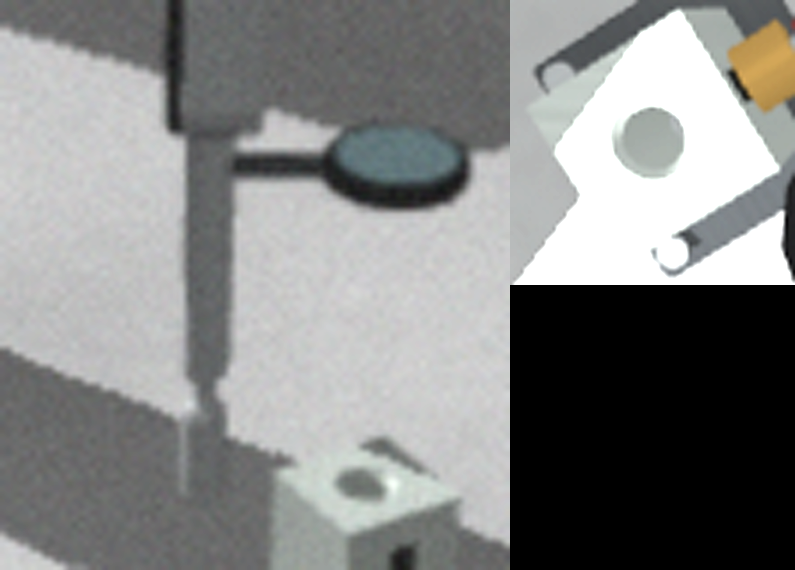

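Post axis is at crop x≈208, bore centre at crop (363,484), and in the wrist inset the bore is at (650,141). I'll work out the relative offset within the scene camera.

Run:
```python
from h import *
from scipy.optimize import least_squares
s=load('s1');P=cloud(s)
Q=P[130:215,300:350].reshape(-1,3)
Q=Q[(np.hypot(Q[:,0]-.541,Q[:,1]-.06)<.02)&(Q[:,2]>.15)&(Q[:,2]<.2)]
f=least_squares(lambda a:np.hypot(Q[:,0]-a[0],Q[:,1]-a[1])-.006,[.539,.058],loss='soft_l1',f_scale=.001)
print('axis cloud',f.x,f.cost,len(Q))
H=P[185:230,335:380].reshape(-1,3);H=H[(H[:,2]>.079)&(H[:,2]<.09)];print('top z',np.median(H[:,2]))
g=lambda x,y:((x+.5)/6-.5+295,(y+.5)/6-.5+120)
b=onplane(s,[g(363,484)],.084)[0];print('bore scene',b)
# lateral: post ray plane
C=np.array([.93263695,-.44629711]);T=np.array([.5414,.0597])
for y,l,r in((200,186,234),(250,185,232),(340,187,228),(450,186,226)):
    q=onplane(s,[g((l+r)/2,y)],.15)[0][:2];d=(q-C)/np.linalg.norm(q-C);n=np.array([-d[1],d[0]])
    print(y,'post lateral (n) rel TCP',n.round(3),(q-T)@n, 'width', 0)
w=load('w1');k=480/285
px=(200+(650-510)/285*80-.5,130+141/285*80-.5);print(px,onplane(w,[px],.084))
```

```text
axis cloud [0.53862942 0.05718108] 7.086286985422538e-05 223
top z 0.08430095306572892
bore scene [0.53828516 0.12983361 0.084     ]
200 post lateral (n) rel TCP [-0.788 -0.616] 0.0034065416757949173 width 0
250 post lateral (n) rel TCP [-0.788 -0.616] 0.0036350763436689597 width 0
340 post lateral (n) rel TCP [-0.788 -0.616] 0.0036320725749182663 width 0
450 post lateral (n) rel TCP [-0.788 -0.616] 0.0036978789832759996 width 0
(238.79824561403507, 169.07894736842104) [[0.53852293 0.13148103 0.084     ]]
```

>>> drive_tool(commands=[[0.13,-0.16,0,0,0,0],[0.3,-0.4,0,0,0,0],[0.4,-0.5,0,0,0,0],[0.2,-0.26,0,0,0,0],[0.1,-0.11,0,0,0,0],[0,0,0.1,0,0,0],[0,0,0.2,0,0,0],[0,0,0.2,0,0,0],[0,0,0.1,0,0,0],[0,0,0,0,0,0],[0,0,0,0,0,0],[0,0,0,0,0,0]])

```text
time: 12.0
tool_pos: [0.541, 0.1334, 0.2019]
ee_rot: [3.141, -0.001, 0.677]
wrist_force: [-0.4, -0.4, -1.5]
width: 0.0222
finger_force: 30.0
```

Run:
```python
from h import *
show(get_obs())
s=snap('scene','s2');w=snap('wrist','w2')
a=cv2.resize(s['image'][130:210,320:400],None,fx=7,fy=7,interpolation=cv2.INTER_CUBIC)
b=cv2.resize(w['image'],(240,180))
im=np.zeros((560,800,3),np.uint8);im[:,:560]=a;im[:180,560:]=b
cv2.imwrite('pics/c3.png',cv2.convertScaleAbs(im,alpha=1.7))
plan([.541,.1325,.2006],.676)
```

```text
time 12.0
tool_pos [0.541  0.1334 0.2019]
ee_rot [ 3.1412e+00 -8.0000e-04  6.7680e-01]
wrist_force [-0.4313 -0.4309 -1.4657]
width 0.0222
finger_force 29.9729
shift [-0.012  0.019  0.03 ] wz 0.008
```

View pics/c3.png

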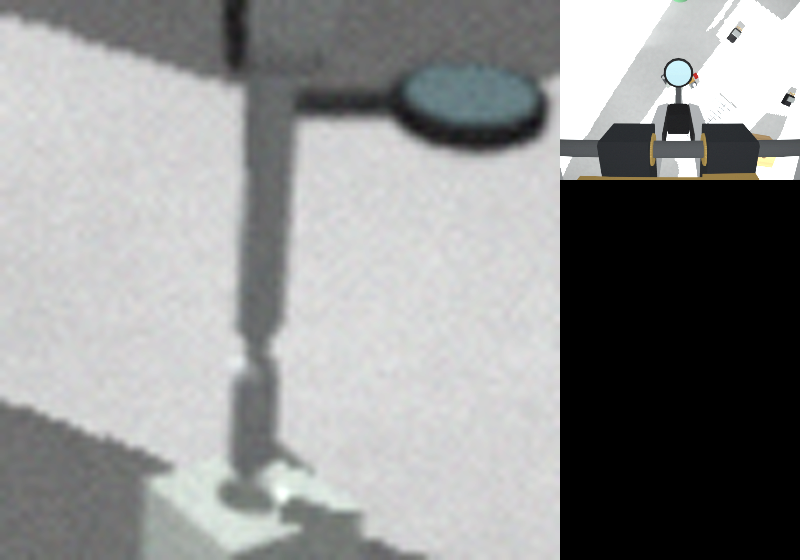

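The enlarged scene view shows the foot tip about (251,478), just above the bore at about (249,492), so it's nearly aligned. I'll refine with the cloud fit.

Run:
```python
from h import *
from scipy.optimize import least_squares
C=np.array([.93263695,-.44629711])
for tag,z0,z1 in(('s1',.15,.2),('s2',.13,.178)):
    P=cloud(load(tag));Q=P[130:215,300:365].reshape(-1,3)
    cx=(.539,.057) if tag=='s1' else (.538,.130)
    Q=Q[(np.hypot(Q[:,0]-cx[0],Q[:,1]-cx[1])<.014)&(Q[:,2]>z0)&(Q[:,2]<z1)]
    f=least_squares(lambda a:np.hypot(Q[:,0]-a[0],Q[:,1]-a[1])-.006,cx,loss='soft_l1',f_scale=.001)
    print(tag,f.x,len(Q))
# holder top outline from s1 image-depth
P=cloud(load('s1'));H=P[185:230,335:380].reshape(-1,3);H=H[(H[:,2]>.081)&(H[:,2]<.088)]
print(cv2.minAreaRect(H[:,:2].astype(np.float32)*1000), H.mean(0))
for sh in (-.5,.5):
  print(onplane(load('s1'),[(355.1+sh,200.25+sh)],.084))
s=load('s2')
for (x,y) in((271,120),(262,300),(254,440)):
    u=((x+.5)/7-.5+320,(y+.5)/7-.5+130);q=onplane(s,[u],.15)[0][:2];b=np.array([.5383,.1298])
    d=(b-C)/np.linalg.norm(b-C);n=np.array([-d[1],d[0]]);print('lateral post-bore along',-n,-(np.cross(d,(q-C))*1)*np.linalg.norm(b-C)/np.linalg.norm(q-C))
```

```text
s1 [0.53862942 0.05718108] 223
s2 [0.53848414 0.13073744] 193
((540.3562622070312, 129.14215087890625), (39.57099533081055, 41.6098747253418), 69.99976348876953) [0.5411781  0.12765761 0.08429353]
[[0.5367224  0.13059346 0.084     ]]
[[0.53988688 0.12911194 0.084     ]]
lateral post-bore along [0.82519694 0.56484512] 0.0009694727693497897
lateral post-bore along [0.82519694 0.56484512] 0.0009189570381159144
lateral post-bore along [0.82519694 0.56484512] 0.0006598434833316684<stdin>:18: DeprecationWarning: Arrays of 2-dimensional vectors are deprecated. Use arrays of 3-dimensional vectors instead. (deprecated in NumPy 2.0)
```

>>> drive_tool(commands=[[-0.02,0.006,0,0,0,0],[0,0,0,0,0,0],[0,0,0.03,0,0,0],[0,0,0.03,0,0,0],[0,0,0.03,0,0,0],[0,0,0.03,0,0,0],[0,0,0.02,0,0,0],[0,0,0.02,0,0,0],[0,0,0.02,0,0,0],[0,0,0,0,0,0]])

```text
time: 13.35
tool_pos: [0.5405, 0.1327, 0.1943]
ee_rot: [3.141, -0.001, 0.677]
wrist_force: [0.7, 0.3, -0.7]
width: 0.0218
finger_force: 30.0
```

>>> drive_tool(commands=[[0,0,0.02,0,0,0],[0,0,0.02,0,0,0],[0,0,0.02,0,0,0],[0,0,0.02,0,0,0],[0,0,0,0,0,0]])

```text
time: 13.98
tool_pos: [0.541, 0.1326, 0.1913]
ee_rot: [3.14, -0.002, 0.677]
wrist_force: [3.0, 1.0, -0.6]
width: 0.022
finger_force: 30.0
```

>>> drive_tool(commands=[[0.012,0.005,0,0,0,0],[0,0,0.02,0,0,0],[0,0,0.02,0,0,0],[0,0,0.02,0,0,0],[0,0,0,0,0,0]])

```text
time: 14.6
tool_pos: [0.5411, 0.1326, 0.1887]
ee_rot: [3.141, -0.0, 0.677]
wrist_force: [4.6, 0.0, -0.3]
width: 0.022
finger_force: 30.0
```

>>> drive_tool(commands=[[0.018,0.014,0,0,0,0],[0,0,0,0,0,0],[0,0,0,0,0,0]])

```text
time: 14.98
tool_pos: [0.5415, 0.1328, 0.1886]
ee_rot: [-3.141, 0.0, 0.677]
wrist_force: [3.1, -0.9, -0.9]
width: 0.0223
finger_force: 30.0
```

>>> drive_tool(commands=[[0.015,0.02,0,0,0,0],[0,0,0,0,0,0],[0,0,0.02,0,0,0],[0,0,0.02,0,0,0],[0,0,0,0,0,0]])

```text
time: 15.6
tool_pos: [0.5421, 0.1327, 0.1866]
ee_rot: [-3.14, 0.001, 0.677]
wrist_force: [0.2, -0.3, -1.7]
width: 0.0219
finger_force: 30.0
```

>>> drive_tool(commands=[[0,0,0.02,0,0,0],[0,0,0.02,0,0,0],[0,0,0.02,0,0,0],[0,0,0.02,0,0,0],[0,0,0.02,0,0,0],[0,0,0,0,0,0]])

```text
time: 16.35
tool_pos: [0.5426, 0.1325, 0.183]
ee_rot: [-3.141, 0.0, 0.677]
wrist_force: [0.6, 0.9, -0.7]
width: 0.0217
finger_force: 30.0
```

>>> drive_tool(commands=[[0,0,0.02,0,0,0],[0,0,0.02,0,0,0],[0,0,0.02,0,0,0],[0,0,0.02,0,0,0],[0,0,0.02,0,0,0],[0,0,0,0,0,0]])

```text
time: 17.1
tool_pos: [0.5426, 0.1326, 0.179]
ee_rot: [-3.141, 0.0, 0.677]
wrist_force: [0.3, -0.6, -1.4]
width: 0.022
finger_force: 30.0
```

>>> drive_tool(commands=[[0,0,0.02,0,0,0],[0,0,0.02,0,0,0],[0,0,0.02,0,0,0],[0,0,0.02,0,0,0],[0,0,0.02,0,0,0],[0,0,0.02,0,0,0],[0,0,0,0,0,0]])

```text
time: 17.98
tool_pos: [0.5426, 0.1326, 0.1742]
ee_rot: [-3.141, 0.0, 0.677]
wrist_force: [-0.3, -0.2, -2.0]
width: 0.0216
finger_force: 30.0
```

>>> drive_tool(commands=[[0,0,0.02,0,0,0],[0,0,0.02,0,0,0],[0,0,0.02,0,0,0],[0,0,0.02,0,0,0],[0,0,0.02,0,0,0],[0,0,0.02,0,0,0],[0,0,0,0,0,0]])

```text
time: 18.85
tool_pos: [0.5422, 0.1328, 0.1698]
ee_rot: [-3.141, 0.0, 0.677]
wrist_force: [-1.4, 0.5, 1.1]
width: 0.0221
finger_force: 30.0
```

>>> drive_tool(commands=[[0,0,0.02,0,0,0],[0,0,0.02,0,0,0],[0,0,0.02,0,0,0],[0,0,0,0,0,0]])

```text
time: 19.35
tool_pos: [0.5424, 0.1328, 0.1665]
ee_rot: [-3.141, 0.0, 0.677]
wrist_force: [-2.2, 2.4, 0.3]
width: 0.0221
finger_force: 30.0
```

>>> drive_tool(commands=[[0,0,0.02,0,0,0],[0,0,0.02,0,0,0],[0,0,0.02,0,0,0],[0,0,0,0,0,0]])

```text
time: 19.85
tool_pos: [0.5424, 0.1326, 0.164]
ee_rot: [-3.141, 0.001, 0.677]
wrist_force: [-3.2, 1.2, -0.1]
width: 0.0216
finger_force: 30.0
```

>>> drive_tool(commands=[[0,0,0.02,0,0,0],[0,0,0.02,0,0,0],[0,0,0.02,0,0,0],[0,0,0.02,0,0,0],[0,0,0.02,0,0,0],[0,0,0.02,0,0,0],[0,0,0,0,0,0]])

```text
time: 20.72
tool_pos: [0.5425, 0.1326, 0.1595]
ee_rot: [-3.141, 0.0, 0.677]
wrist_force: [-2.4, 1.4, -1.8]
width: 0.0221
finger_force: 30.0
```

>>> drive_tool(commands=[[0,0,0.02,0,0,0],[0,0,0.02,0,0,0],[0,0,0.02,0,0,0],[0,0,0.02,0,0,0],[0,0,0.02,0,0,0],[0,0,0,0,0,0]])

```text
time: 21.48
tool_pos: [0.5425, 0.1326, 0.1555]
ee_rot: [-3.141, 0.0, 0.677]
wrist_force: [-4.3, 1.5, -1.8]
width: 0.0221
finger_force: 30.0
```

>>> drive_tool(commands=[[0,0,0.02,0,0,0],[0,0,0.02,0,0,0],[0,0,0.02,0,0,0],[0,0,0.02,0,0,0],[0,0,0.02,0,0,0],[0,0,0,0,0,0]])

```text
time: 22.22
tool_pos: [0.5425, 0.1326, 0.1516]
ee_rot: [-3.141, 0.0, 0.677]
wrist_force: [-4.0, 1.5, -1.6]
width: 0.0213
finger_force: 30.0
```

>>> drive_tool(commands=[[0,0,0.02,0,0,0],[0,0,0.02,0,0,0],[0,0,0.02,0,0,0],[0,0,0.02,0,0,0],[0,0,0.02,0,0,0],[0,0,0,0,0,0]])

```text
time: 22.98
tool_pos: [0.5425, 0.1326, 0.1476]
ee_rot: [-3.141, 0.0, 0.677]
wrist_force: [-4.4, 2.6, -1.7]
width: 0.0217
finger_force: 30.0
```

>>> drive_tool(commands=[[0,0,0.02,0,0,0],[0,0,0.02,0,0,0],[0,0,0.02,0,0,0],[0,0,0,0,0,0]])

```text
time: 23.48
tool_pos: [0.5425, 0.1326, 0.1453]
ee_rot: [-3.141, 0.0, 0.677]
wrist_force: [-5.0, 1.3, -1.3]
width: 0.0213
finger_force: 30.0
```

>>> drive_tool(commands=[[0,0,0.015,0,0,0],[0,0,0.015,0,0,0],[0,0,0.015,0,0,0],[0,0,0,0,0,0]])

```text
time: 23.98
tool_pos: [0.5425, 0.1326, 0.1437]
ee_rot: [-3.141, 0.0, 0.677]
wrist_force: [-4.5, 2.4, -1.5]
width: 0.0216
finger_force: 30.0
```

>>> drive_tool(commands=[[0,0,0.01,0,0,0],[0,0,0.01,0,0,0],[0,0,0.01,0,0,0],[0,0,0.01,0,0,0],[0,0,0,0,0,0]])

```text
time: 24.6
tool_pos: [0.5425, 0.1326, 0.1421]
ee_rot: [-3.141, 0.0, 0.677]
wrist_force: [-4.5, 1.5, -0.5]
width: 0.0218
finger_force: 30.0
```

>>> drive_tool(commands=[[0,0,0.01,0,0,0],[0,0,0.01,0,0,0],[0,0,0.01,0,0,0],[0,0,0.01,0,0,0],[0,0,0,0,0,0]])

```text
time: 25.22
tool_pos: [0.5425, 0.1325, 0.1402]
ee_rot: [-3.141, 0.0, 0.677]
wrist_force: [-5.0, 2.9, -1.7]
width: 0.022
finger_force: 30.0
```

>>> drive_tool(commands=[[0,0,0.01,0,0,0],[0,0,0.01,0,0,0],[0,0,0.01,0,0,0],[0,0,0.01,0,0,0],[0,0,0,0,0,0]])

```text
time: 25.85
tool_pos: [0.5425, 0.1325, 0.1384]
ee_rot: [-3.141, 0.0, 0.677]
wrist_force: [-2.6, 1.8, -2.8]
width: 0.0217
finger_force: 30.0
```

>>> drive_tool(commands=[[0,0,0.01,0,0,0],[0,0,0.01,0,0,0],[0,0,0.01,0,0,0],[0,0,0,0,0,0]])

```text
time: 26.35
tool_pos: [0.5425, 0.1325, 0.1373]
ee_rot: [-3.141, 0.0, 0.677]
wrist_force: [-4.5, 3.0, -4.3]
width: 0.0218
finger_force: 30.0
```

>>> drive_tool(commands=[[0,0,0.01,0,0,0],[0,0,0.01,0,0,0],[0,0,0.01,0,0,0],[0,0,0,0,0,0]])

```text
time: 26.85
tool_pos: [0.5427, 0.1325, 0.1363]
ee_rot: [3.142, 0.0, 0.677]
wrist_force: [-3.7, 1.6, -3.6]
width: 0.0217
finger_force: 30.0
```

>>> drive_tool(commands=[[0,0,0.01,0,0,0],[0,0,0.01,0,0,0],[0,0,0,0,0,0]])

```text
time: 27.22
tool_pos: [0.5427, 0.1325, 0.1355]
ee_rot: [3.142, -0.0, 0.677]
wrist_force: [-3.4, 2.2, -5.9]
width: 0.0218
finger_force: 30.0
```

>>> drive_tool(commands=[[0,0,0.01,0,0,0],[0,0,0.01,0,0,0],[0,0,0,0,0,0]])

```text
time: 27.6
tool_pos: [0.5429, 0.1326, 0.1352]
ee_rot: [3.141, -0.001, 0.677]
wrist_force: [-3.4, 1.7, -3.1]
width: 0.022
finger_force: 30.0
```

>>> drive_tool(commands=[[0,0,0.01,0,0,0],[0,0,0.01,0,0,0],[0,0,0,0,0,0]])

```text
time: 27.98
tool_pos: [0.543, 0.1326, 0.1346]
ee_rot: [3.141, -0.001, 0.677]
wrist_force: [-4.1, 0.1, -0.4]
width: 0.022
finger_force: 30.0
```

>>> drive_tool(commands=[[0,0,0.01,0,0,0],[0,0,0,0,0,0]])

```text
time: 28.22
tool_pos: [0.543, 0.1326, 0.1342]
ee_rot: [3.141, -0.001, 0.677]
wrist_force: [-2.9, 1.8, 1.6]
width: 0.0216
finger_force: 30.0
```

>>> drive_tool(commands=[[0,0,0.01,0,0,0],[0,0,0,0,0,0]])

```text
time: 28.48
tool_pos: [0.543, 0.1326, 0.1341]
ee_rot: [3.141, -0.001, 0.677]
wrist_force: [-3.1, 1.1, 3.9]
width: 0.0219
finger_force: 30.0
```

>>> drive_tool(commands=[[0,0,0.01,0,0,0],[0,0,0,0,0,0]])

```text
time: 28.72
tool_pos: [0.5431, 0.1327, 0.134]
ee_rot: [3.141, -0.002, 0.677]
wrist_force: [-5.6, 0.8, 5.2]
width: 0.0217
finger_force: 30.0
```

>>> drive_tool(commands=[[0,0,0.005,0,0,0],[0,0,0,0,0,0]])

```text
time: 28.98
tool_pos: [0.5431, 0.1327, 0.134]
ee_rot: [3.141, -0.002, 0.677]
wrist_force: [-4.7, 1.7, 6.2]
width: 0.0219
finger_force: 30.0
```

>>> drive_tool(commands=[[-0.012,-0.008,0,0,0,0],[0,0,0,0,0,0]])

```text
time: 29.22
tool_pos: [0.5429, 0.1326, 0.134]
ee_rot: [3.14, -0.002, 0.677]
wrist_force: [-3.8, 1.0, 5.1]
width: 0.0218
finger_force: 30.0
```

>>> drive_tool(commands=[[0,0,0,0,0,0],[0,0,0,0,0,0],[0,0,0,0,0,0],[0,0,0,0,0,0],[0,0,0,0,0,0],[0,0,0,0,0,0]], gripper=0.4)

```text
time: 29.98
tool_pos: [0.5421, 0.1325, 0.1327]
ee_rot: [3.142, -0.0, 0.677]
wrist_force: [0.1, -0.7, -0.8]
width: 0.0561
finger_force: 0.0
```

>>> drive_tool(commands=[[0,0,-0.1,0,0,0],[0,0,-0.2,0,0,0],[0,0,-0.3,0,0,0],[0,0,-0.4,0,0,0],[0,0,-0.5,0,0,0],[0,0,-0.5,0,0,0],[0,0,-0.5,0,0,0],[0,0,-0.3,0,0,0],[0,0,0,0,0,0],[0,0,0,0,0,0]])

```text
time: 31.22
tool_pos: [0.5418, 0.1324, 0.2439]
ee_rot: [-3.141, 0.001, 0.677]
wrist_force: [0.1, 0.2, 0.6]
width: 0.0564
finger_force: 0.0
```

Run:
```python
from h import *
show(get_obs())
s=snap('scene','s3')
P=cloud(s);Q=P.reshape(-1,3);Q=Q[(np.hypot(Q[:,0]-.54,Q[:,1]-.131)<.018)&(Q[:,2]>.14)&(Q[:,2]<.2)]
print('grip top z',np.percentile(Q[:,2],[50,80,95,99]),len(Q))
cv2.imwrite('pics/c4.png',cv2.convertScaleAbs(cv2.resize(s['image'][100:270,300:500],None,fx=4,fy=3.5,interpolation=cv2.INTER_CUBIC)[:595],alpha=1.5))
```

```text
time 31.225
tool_pos [0.5418 0.1324 0.2439]
ee_rot [-3.1409e+00  1.1000e-03  6.7680e-01]
wrist_force [0.102  0.2196 0.6247]
width 0.0564
finger_force 0.0
grip top z [0.15900045 0.16804712 0.16902713 0.16935609] 314
```

View pics/c4.png

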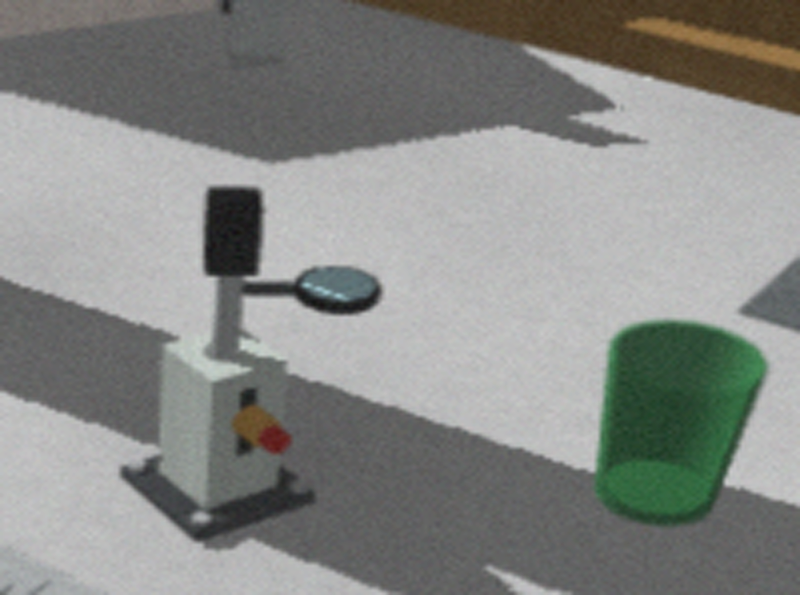

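The picture shows the loupe upright in the holder at crop (230,350), free of the gripper, with the brass housing at (255,422). As a check, the plunger's height should be the foot height plus 34.5 mm.

Run:
```python
from h import *
s=load('s3');P=cloud(s);h=cv2.cvtColor(s['image'],cv2.COLOR_BGR2HSV)
sub=(slice(205,240),slice(350,385))
m=(h[sub][...,1]>110)&((h[sub][...,0]<25)|(h[sub][...,0]>170))
Q=P[sub][m];print(m.sum(),np.nanmean(Q,0),np.nanpercentile(Q[:,2],[2,25,50,75,98]))
w=load('w1');P=cloud(w);h=cv2.cvtColor(w['image'],cv2.COLOR_BGR2HSV);sub=(slice(125,170),slice(255,300))
m=(h[sub][...,1]>110)&((h[sub][...,0]<25)|(h[sub][...,0]>170));Q=P[sub][m];print(m.sum(),np.nanpercentile(Q[:,2],[2,50,75,98]))
```

```text
111 [0.56991225 0.11535696 0.06031311] [0.05326477 0.05775888 0.06103925 0.06303505 0.06575419]
501 [0.05618448 0.06280052 0.06419915 0.06606035]
```

```bash
python3 -c "
from bench import close_job
print(close_job())"
```

```text
the job is handed in; nothing more can be done
None
```

The loupe is in the post holder and released, and the job is handed in at about 31 s. The post stopped firmly on the floor about 62 mm below the mouth at about 6 N, after a downward pull as the plunger entered the groove. I had no direct plunger reading; the cartridges, tumbler and acrylic box were not touched.

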